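Clear the setting block from the sherd clamp and hold its jaw open at the mark

ROBOT

A 6-joint arm with a two-finger parallel gripper is mounted at the origin on a cart in front of the work surface, level with it; the furniture and walls round the work are solid. World frame = base frame: x ahead of the robot, y to its left, z up, the work surface at z = 0. Lengths are in m, angles in degrees, forces in N, time in s.
With the tool pointing down it reaches from about 0.25 to 0.775 m from the base axis. Payload 4 kg.
Tool frame: the origin (TCP) lies on the centre line of the jaws, within the pads' length; the fingertips stand 25 mm ahead of it and the grasp point (between the pads) lies 6 mm ahead of it (env.tips_ahead is the z of the fingertips in the tool frame, in m); z points along the fingers, y is the direction in which the jaws open and shut (so a half turn about z gives the same grasp; the last joint's range is limited). The gripper opens to 85 mm and grips with 20 to 120 N. Pads are 22 mm wide; open, the fingers measure 114 mm over their backs; the gripper's body (76 mm by 85 mm) begins 54 mm behind the grasp point. The pads swing forward as they close: fully open they stand 13 mm farther back than shut.
Start: joints at [-78.501, 4.996, 78.535, -0, 96.463, -5.907], TCP at [0.165, -0.525, 0.256] pointing down, gripper open.
Joint ranges: [-177.83, 177.83], [-43.37, 116.18], [15.69, 146.23], [-61.86, 241.86], [9.47, 152.12], [-147.06, 147.06]. Speed limits (degrees/s): [159.86, 159.86, 180, 180, 180, 180].

INTERFACE

Orientations are given as [roll, pitch, yaw] about the fixed x, y, z axes, in that order (R = Rz(yaw) Ry(pitch) Rx(roll)).
In Python, from rig import env gives the robot as it stands.
- The arm moves only by the tool apply_moves, never from a script. Its arguments are lists of equal length, an entry for each row: "angular": the turn, a rotation vector about the tool's x, y, z scaled (see below), a list of three; "dp": the shift along the tool's x, y, z scaled (see below), a list of three; "gripper": the gripper's target within -1 to 1 (fully open at 1, half-way at 0, shut at -1). A call has 1 to 10 rows; each row shifts and turns the commanded pose from where the row before left it, along the tool's axes as they then stand; what a row does not reach is not made up. The controller multiplies each number of a shift by 0.1 m and each number of a turn by pi rad. A row lasts 1/12 s, in which the tool goes at most 41.7 mm and 7.16 degrees, less where a joint would pass 70% of its speed; a pose out of reach is approached as far as the arm can. A call with a number of a shift or a turn outside -1 to 1 is refused whole. A call with a gripper value outside its range is refused whole. The fingers move at their own pace and stop on an object; the grip force is fixed at half the most. Time passes only in rows, so rows that do not move let the fingers close. It gives the time, the measured TCP pose, the force and the opening at its end, in the units of the state.
- env.get_obs(): the state, without advancing time (a new reading comes with each control period).
- env.get_image(name): name is "side" or "top"; returns (picture, depth): 400x640x3 uint8, red, green, blue; 400x640 float32, m along the optical axis (not along the pixel's ray), 0 where there is no reading.
- env.calibration(name): a dict with "mtx" (3x3 intrinsics, pixels), "cam_to_world" (4x4, takes a point from camera to world coordinates). Camera axes: x right, y up, looking along -z (the intrinsics and any distortion apply to the point x, -y, -z); pixel columns grow to the right and rows downward; lengths in m; the calibration is good to about 2 mm. A picture is of the moment at which its call begins. calibration takes no time and is no camera call.
- env.close_job(): hands the job in, once; it reports no verdict.
The state is a dict: "t": time; "q": joint angles; "qd": joint speeds; "tau": joint torques, N m; "tcp_pos": TCP position; "tool_rot": TCP orientation; "ft_force": force on the tool from outside, world axes, zero at the start; "torque": the same for the moment, N m; "grip_width": finger opening in m.
Only numpy, scipy, OpenCV 4.12 (cv2) and the standard library are available. Lean on these libraries where they do the work, as an engineer would, in place of code of your own. Each camera call takes 0.05 s, during which the arm holds its last target. There are 200 camera calls.

TASK

The spring clamp has to be made ready for a colleague to lay a sherd in. Put the metal setting block that is lying between the clamp's jaws back into its own storage holder - the empty one whose pocket it just fits, pushed in fully home - and let go of it; then pull the clamp's black handle back against its spring until the pointer on its foot is level with the brass index, and hold it there: the program finishes while still gripping the handle with the jaw held open at the index. Do not shift the brass index or disturb the other things on the table.

Things in the scene. Friction and masses are not known exactly. Their poses are not given: they have to be found in the camera images.
- clamp: Sherd clamp fixed to the table: dark steel plate 290 x 100 mm (local x -165 to +125 mm), 10 mm thick. Origin: on the table under the plate; local x along the clamp, z up. Fixed jaw at the +x end (x +102 to +125 mm). Spring housing at x -80 to -35 mm, 60 mm wide, top 42 mm above the table. Beyond it the pull rod and black handle. Pulling the handle along local -x opens the jaw.
- jaw (a joint): How far handle and moving jaw are pulled out, m: 0 = shut (start), 0.050 = stop. They slide along the clamp's local -x. The spring pulls back with about 4.5 N at 0, rising to about 11 N at the stop (130 N/m); let go, it returns to 0.
- jaw_handle (a point): Centre of the top of the black handle, 86 mm above the table; moves with the jaw. The handle is an upright slab 14 mm thick (clamp's x), 50 mm wide (clamp's y), 12 to 86 mm above the table, 14 mm clear of the 42 mm high housing when shut: grip it from above across its 14 mm, in its upper part. Axes as the clamp's.
- jaw_pointer (a point): Tip of the small steel pointer that sticks out sideways (clamp's local -y) from the foot of the handle, 15 mm above the table; moves with the jaw. At clamp x -101 mm when shut. Axes as the clamp's.
- index_tip (a point): Tip of the brass index, a small rider with a fin (top 23 mm above the table) on the plate's long edge by the white scale strip: the mark, 15 to 45 mm farther along the clamp's local -x than the shut jaw's pointer. Over 6 N pushes it along. The pointer is level with it when both tips have the same clamp-local x. Axes as the clamp's.
- clamp_bed (a point): Middle of the free space between the shut jaws, on the plate, 10 mm above the table. The jaws' rubber faces stand 35.5 mm either side of it along the clamp's x; jaws are 70 mm wide (clamp's y), tops 44 mm above the table. Sides and top are open. Axes as the clamp's.
- block: Plain aluminium setting block, 40 (local x) x 30 (local y) x 55 mm high, about 0.18 kg, standing upright loose on the clamp's plate between the jaws, its 40 mm side across the clamp. Origin: centre of its underside.
- holder_mid: The block's own storage holder: wooden piece 85 (local x) x 75 x 26 mm high, fixed to the table, with a rectangular pocket in the middle of its top, 44 (local x) x 34 mm, 18 mm deep (floor 8 mm above the table). Empty at the start. Origin: centre of its underside. The three holders may stand in any order.
- holder_mid_hole0 (a point): Centre of the mouth of that pocket, 26 mm above the table; axes as the holder's. The block is home when its underside is 18 mm below this point.
- holder_big: Another empty wooden holder, 85 x 75 x 26 mm, whose pocket (58 x 48 mm) is too large: wrong place. Origin: centre of its underside.
- holder_small: Third wooden holder, 85 x 75 x 26 mm, small pocket (28 x 22 mm) taken by the spare block. Origin: centre of its underside.
- spare_block: Small aluminium block 25 x 19 x 45 mm standing in the small holder, top 53 mm above the table; leave it. Origin: centre of its underside.
- wax: Red block of modelling wax, 38 x 62 x 22 mm, lying on the table; leave it. Origin: centre of its underside.
- marker_pen: White marker with black cap, 13 x 130 x 13 mm, lying on the table; leave it. Origin: centre of its underside.

How it is judged (in metres and radians):
On the way, in this order (a step that is already met when the one before it is completed fails the run):
1. the setting block stands fully home in its own holder and is let go, the jaw still shut (horizontal distance between block and holder_mid_hole0 below 0.004 m and z of block in the frame of holder_mid_hole0 below -0.014 m and angle between block's own z axis and vertical below 0.1 rad and contact force between the arm and block below 0.2 N and value of joint jaw below 0.008 m), for 0.2 s.
2. the gripped handle is pulled out so that the pointer is level with the index (x of jaw_pointer in the frame of index_tip between -0.004 and 0.004 m and contact force between the fingers and jaw above 2 N), for 0.3 s.
At the end, for the whole second after the job is handed in: The fingers hold the handle (over 2 N of contact) with the pointer within 4 mm of the index along the clamp and the jaw still, and the setting block stands at rest in its own holder: within 4 mm of the pocket's centre, its underside at least 14 mm below the mouth, upright, untouched (all of step 2 and velocity of joint jaw between -0.01 and 0.01 m/s and horizontal distance between block and holder_mid_hole0 below 0.004 m and z of block in the frame of holder_mid_hole0 below -0.014 m and angle between block's own z axis and vertical below 0.1 rad and contact force between the arm and block below 0.2 N and linear speed of block below 0.02 m/s); the arm keeps its last pose, push and grip.
It fails at once if the brass index is shifted (distance of index_tip from where it was at the start of the episode above 0.004 m).
It fails at once if the spare block is disturbed (distance of spare_block from where it was at the start of the episode above 0.01 m).
It fails at once if the wax block is disturbed (distance of wax from where it was at the start of the episode above 0.02 m).
It fails at once if the marker is disturbed (distance of marker_pen from where it was at the start of the episode above 0.02 m).
It also fails if it takes over 54 s, if anything falls off the work surface, if the arm or the gripper's body presses on something with over 40 N, if the wrist force passes 120 N, or if a joint passes its speed limit or range.

## Working session

There is one attempt and no reset: what is moved stays moved. The work goes in short steps, Python scripts to look and compute and a tool call to move; the robot and the scene stay as the last step left them, time stands still between calls to the robot, and variables do not carry over. Pictures are saved under pics/ and viewed, about 8 in all and at most 12, crops included, and the job is handed in when it is done.

Besides the shell and the picture viewer there is one more tool, called after ">>>" by a JSON object that holds its "fn" and its "kwargs", one argument or row to a line. apply_moves: Moves the arm, as the interface text tells. Its arguments: {"type":"object","properties":{"angular":{"type":"array"},"dp":{"type":"array"},"gripper":{"type":"array"}},"required":["angular","dp","gripper"]}

```bash
ls; mkdir -p pics; python3 - <<'E'
from rig import env
import cv2,numpy as np
for n in("top","side"):
    im,d=env.get_image(n); cv2.imwrite(f"pics/{n}0.png",im[:,:,::-1]); np.savez(f"{n}0.npz",im=im,d=d,**{k:v for k,v in env.calibration(n).items()})
    print(n,env.calibration(n))
print(env.get_obs(), env.tips_ahead)
E
```

```text
pics
top {'mtx': array([[441.36526411,   0.        , 315.59305961],
       [  0.        , 441.36526411, 204.82482757],
       [  0.        ,   0.        ,   1.        ]]), 'cam_to_world': array([[-2.95938621e-03,  9.89546330e-01, -1.44184962e-01,
         3.39611480e-01],
       [-9.99707205e-01,  5.35095457e-04,  2.41912985e-02,
         1.87806056e-01],
       [ 2.40155634e-02,  1.44214337e-01,  9.89255012e-01,
         1.18576735e+00],
       [ 0.00000000e+00,  0.00000000e+00,  0.00000000e+00,
         1.00000000e+00]])}
side {'mtx': array([[467.53321859,   0.        , 316.58532682],
       [  0.        , 467.53321859, 203.54913412],
       [  0.        ,   0.        ,   1.        ]]), 'cam_to_world': array([[-0.87634049,  0.31592313, -0.36362057,  0.16358232],
       [-0.48168021, -0.56942513,  0.66613752,  0.82659004],
       [ 0.00339356,  0.75891211,  0.65118422,  0.73185   ],
       [ 0.        ,  0.        ,  0.        ,  1.        ]])}
{'t': 0.1, 'q': array([-7.85019146e+01,  5.03579413e+00,  7.86172645e+01, -3.05306898e-04,
        9.64645397e+01, -5.90661116e+00]), 'qd': array([-0.00030187, -0.07614249, -0.289078  , -0.0247918 , -0.03435159,
        0.05350323]), 'tau': array([ 2.78641222e-03, -3.53015184e+01, -3.14217854e+01,  3.86059116e-05,
        7.93952204e-03,  1.25943629e-05]), 'tcp_pos': array([ 0.1644323 , -0.52441296,  0.25523693]), 'tool_rot': array([-1.79882995e+02, -1.17998986e-02,  1.74046505e+01]), 'ft_force': array([-0.09752122,  0.28501481, -0.20697168]), 'torque': array([-0.02369065,  0.00738631, -0.05155525]), 'grip_width': 0.08550765341866605} 0.025
```

View pics/top0.png

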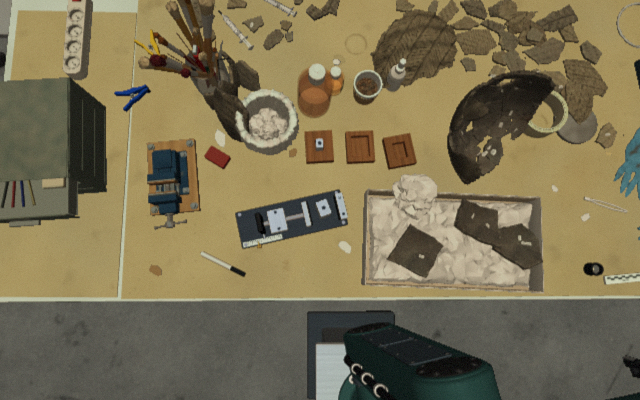

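View pics/side0.png

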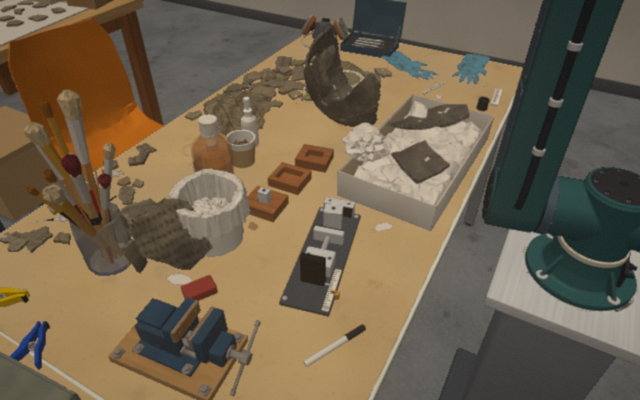

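The top view shows the clamp at (292,218) with its handle to the left at about (260,222). The holders are at (319,147), which holds the spare block, (360,147) and (400,151). Next I'll zoom in and measure.

```bash
cat > h.py <<'E'
import numpy as np,cv2
def load(n): return np.load(n+".npz")
def ray(c,uv,z):
    uv=np.atleast_2d(np.float64(uv)); K=c['mtx'];T=c['cam_to_world']
    d=np.c_[(uv[:,0]-K[0,2])/K[0,0],-(uv[:,1]-K[1,2])/K[1,1],-np.ones(len(uv))]@T[:3,:3].T
    return T[:3,3]+d*((z-T[2,3])/d[:,2])[:,None]
def proj(c,P):
    T=c['cam_to_world'];K=c['mtx'];p=(np.atleast_2d(P)-T[:3,3])@T[:3,:3]
    return np.c_[K[0,2]+K[0,0]*p[:,0]/-p[:,2],K[1,2]+K[1,1]*p[:,1]/p[:,2]]
E
python3 - <<'E'
import numpy as np,cv2
from h import *
t=load("top0");s=load("side0")
def crop(c,x0,y0,w,h,f): return cv2.resize(c['im'][y0:y0+h,x0:x0+w,::-1],None,fx=f,fy=f,interpolation=cv2.INTER_CUBIC)
a=crop(t,230,180,125,75,6); b=crop(t,300,122,125,50,6)[:, :750]
cv2.imwrite("pics/c1.png",np.vstack([a,b][:1])); 
print(a.shape)
a2=crop(t,300,122,125,50,6); b2=np.hstack([crop(s,240,135,105,90,3),crop(s,275,190,100,90,4)[:270]])
b2=b2[:, :750]; b2=np.pad(b2,((0,0),(0,750-b2.shape[1]),(0,0)))
cv2.imwrite("pics/c2.png",np.vstack([a2,b2])[:600])
# holder tops: brown masks in top, rectangles
hsv=cv2.cvtColor(t['im'],cv2.COLOR_RGB2HSV)
roi=hsv[122:172,300:425]; print("holder hsv",roi[30,55-0],roi[12,60],"table",roi[5,2])
m=((hsv[...,0]<16)&(hsv[...,1]>110)&(hsv[...,2]<170)).astype(np.uint8); mm=np.zeros_like(m);mm[122:175,300:425]=m[122:175,300:425]
for c in cv2.findContours(mm,cv2.RETR_EXTERNAL,2)[0]:
    if cv2.contourArea(c)>200:
        P=ray(t,c[:,0],.026)[:,:2]; r=cv2.minAreaRect((P*1000).astype(np.float32)); print(cv2.contourArea(c),r)
E
```

```text
(450, 750, 3)
holder hsv [ 14 173 115] [ 13 171 112] table [ 22 110 170]
817.5 ((657.447509765625, -67.4510726928711), (86.8387680053711, 77.59951782226562), 10.576529502868652)
809.5 ((668.463623046875, 39.3270263671875), (88.75440979003906, 75.40373992919922), 2.9765384197235107)
789.5 ((668.4528198242188, 150.1315460205078), (88.80591583251953, 73.20552062988281), 3.289769411087036)
```

View pics/c1.png

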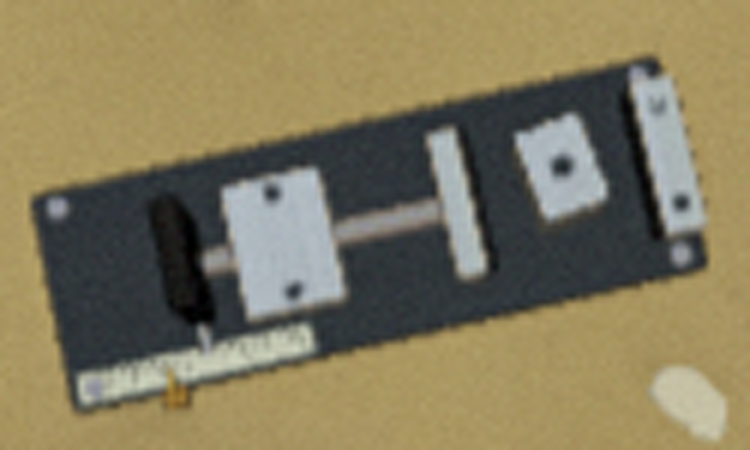

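View pics/c2.png

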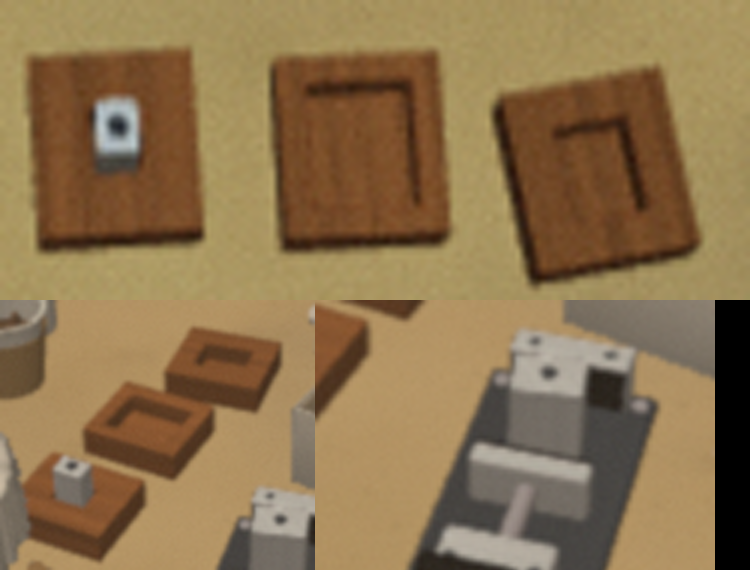

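Holder_mid is the right-hand one at (400,151): its pocket covers about half of the top, while the middle holder's pocket is larger. The block's top is at about (323,208), turned a few degrees relative to the clamp. The pointer is at about (264,237) and the index tip at about (259,242). Next come sub-pixel measurements.

```bash
python3 - <<'E'
import numpy as np,cv2
from h import *
t=load("top0");s=load("side0"); F=8
def mask_rect(c,box,f,z,name,big=True):
    x0,y0,x1,y1=box; up=cv2.resize(c['im'][y0:y1,x0:x1],None,fx=F,fy=F,interpolation=cv2.INTER_CUBIC)
    m=f(cv2.cvtColor(up,cv2.COLOR_RGB2HSV).astype(int)).astype(np.uint8)
    cs=max(cv2.findContours(m,cv2.RETR_EXTERNAL,2)[0],key=cv2.contourArea)
    uv=(cs[:,0]+.5)/F-.5+[x0,y0]; P=ray(c,uv,z)[:,:2]*1000
    r=cv2.minAreaRect(P.astype(np.float32)); h=cv2.convexHull(P.astype(np.float32))
    print(name,np.round(np.r_[r[0],r[1],r[2]],1)); return up
wood=lambda h:(h[...,0]<18)&(h[...,1]>130)&(h[...,2]>85)
for thr in(75,85,95):
    w=lambda h:(h[...,0]<18)&(h[...,1]>130)&(h[...,2]>thr)
    mask_rect(t,(378,128,422,172),w,.026,f"mid top {thr}"); mask_rect(s,(290,140,338,178),w,.026,f"mid side {thr}")
    mask_rect(t,(340,125,378,168),w,.026,f"big top {thr}")
for thr in(130,150,165):
    bl=lambda h:(h[...,1]<60)&(h[...,2]>thr)
    mask_rect(t,(312,194,334,222),bl,.065,f"block top {thr}")
for thr in(80,95):
    pl=lambda h:(h[...,2]<thr)
    mask_rect(t,(230,180,356,254),pl,.010,f"plate {thr}")
# depth check
d=t['d']; K=t['mtx'];T=t['cam_to_world']
for n,(u,v) in dict(block=(322,209),handle=(259,222),holder=(388,160),pocket=(399,153),bigp=(358,150),plate=(310,232)).items():
    z=d[v,u]; p=T[:3,:3]@[(u-K[0,2])/K[0,0]*z,-(v-K[1,2])/K[1,1]*z,-z]+T[:3,3]; print(n,p.round(4))
# dark pocket strip outer corner
x0,y0=378,128; g=cv2.resize(cv2.cvtColor(t['im'],cv2.COLOR_RGB2GRAY)[y0:172,x0:422],None,fx=F,fy=F,interpolation=cv2.INTER_CUBIC)
for u in (395,398,401): 
    col=g[:,int((u-x0+.5)*F)]; print('col',u,[int(v) for v in col[10*F:24*F:4]])
for v in (147,150,153): 
    row=g[int((v-y0+.5)*F)]; print('row',v,[int(k) for k in row[20*F:34*F:4]])
# handle, pointer, index
im=t['im']; hsv=cv2.cvtColor(im,cv2.COLOR_RGB2HSV)
up=cv2.resize(im[205:250,240:285],None,fx=16,fy=16,interpolation=cv2.INTER_CUBIC)
us=cv2.resize(s['im'][235:310,285:355],None,fx=8,fy=8,interpolation=cv2.INTER_CUBIC)
cv2.imwrite("pics/c3.png",np.hstack([cv2.resize(up,(400,400)),np.zeros((400,10,3),np.uint8),cv2.resize(us,(373,400))])[:,:,::-1])
E
```

```text
mid top 75 [658.2 -69.   88.8  77.4  11.2]
mid side 75 [651.8 -32.4  96.7 156.2  11.7]
big top 75 [669.   39.6  90.4  78.    2.5]
mid top 85 [659.5 -69.   86.3  76.9  11.2]
mid side 85 [651.8 -32.4  96.7 156.2  11.7]
big top 85 [670.1  39.6  88.2  77.9   2.7]
mid top 95 [659.8 -69.2  85.9  76.3  11.2]
mid side 95 [653.3 -33.6  96.6 156.3  14.5]
big top 95 [670.9  38.9  86.6  76.4   2.7]
block top 130 [496.5 141.   40.4  30.2  20.7]
block top 150 [496.6 141.1  39.1  29.1  20.8]
block top 165 [496.7 141.2  37.9  28.3  21. ]
plate 80 [474.2 224.7  98.8 288.2  13. ]
plate 95 [474.3 224.8 100.  289.3  12.9]
block [0.4919 0.1441 0.0671]
handle [0.4568 0.3027 0.083 ]
holder [ 0.6313 -0.0369  0.0263]
pocket [ 0.6558 -0.0714  0.0082]
bigp [0.6639 0.0418 0.0081]
plate [0.4378 0.1742 0.0084]
col 395 [78, 82, 85, 85, 83, 82, 83, 81, 77, 66, 48, 38, 47, 63, 73, 82, 87, 88, 85, 81, 83, 84, 80, 77, 80, 82, 81, 78]
col 398 [76, 76, 76, 76, 78, 78, 77, 71, 61, 51, 45, 47, 56, 68, 74, 77, 76, 74, 75, 77, 77, 78, 80, 82, 82, 82, 82, 81]
col 401 [86, 86, 85, 85, 86, 83, 77, 66, 52, 43, 47, 57, 66, 75, 79, 81, 81, 80, 82, 83, 83, 82, 81, 81, 83, 83, 80, 77]
row 147 [81, 77, 74, 74, 78, 81, 83, 83, 84, 82, 82, 72, 51, 35, 36, 46, 58, 70, 79, 83, 82, 78, 75, 74, 75, 75, 71, 68]
row 150 [86, 82, 78, 75, 76, 79, 82, 83, 82, 82, 86, 83, 73, 56, 39, 31, 40, 57, 70, 79, 82, 81, 80, 80, 83, 84, 81, 77]
row 153 [86, 84, 80, 76, 75, 76, 77, 78, 80, 81, 80, 81, 89, 86, 68, 47, 34, 34, 48, 66, 75, 79, 79, 79, 82, 85, 84, 80]
```

View pics/c3.png

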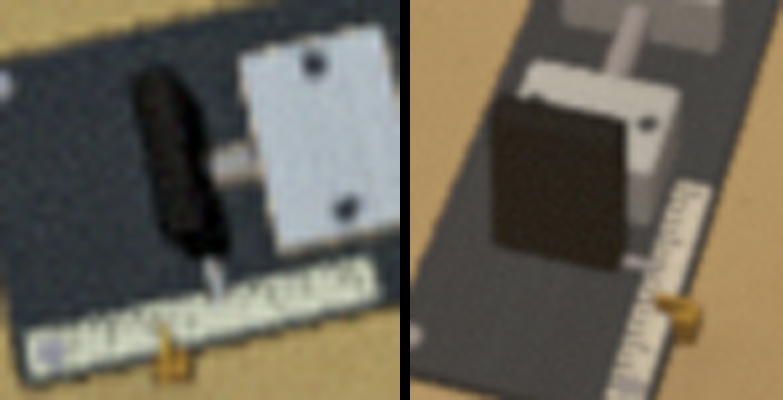

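>>> {"fn": "apply_moves", "kwargs": {
  "angular": [
    [0,0,0],
    [0,0,0],
    [0,0,0],
    [0,0,0],
    [0,0,0],
    [0,0,0],
    [0,0,0],
    [0,0,0],
    [0,0,0],
    [0,0,0]
  ],
  "dp": [
    [0.258,-0.268,0],
    [0.258,-0.268,0],
    [0.258,-0.268,0],
    [0.258,-0.268,0],
    [0.258,-0.268,0],
    [0.258,-0.268,0],
    [0.258,-0.268,0],
    [0.258,-0.268,0],
    [0.258,-0.268,0],
    [0.258,-0.268,0]
  ],
  "gripper": [1,1,1,1,1,1,1,1,1,1]
}}

```text
t: 0.93
tcp_pos: [0.3307, -0.1901, 0.256]
tool_rot: [-180.0, 0.0, 17.4]
ft_force: [0.5, -0.5, -0.2]
grip_width: 0.0855
```

>>> {"fn": "apply_moves", "kwargs": {
  "angular": [
    [0,0,0],
    [0,0,0],
    [0,0,0],
    [0,0,0],
    [0,0,0],
    [0,0,0],
    [0,0,0],
    [0,0,0],
    [0,0,0],
    [0,0,0]
  ],
  "dp": [
    [0.258,-0.268,0],
    [0.258,-0.268,0],
    [0.258,-0.268,0],
    [0.258,-0.268,0],
    [0.258,-0.268,0],
    [0.258,-0.268,0],
    [0.258,-0.268,0],
    [0.258,-0.268,0],
    [0.258,-0.268,0],
    [0.258,-0.268,0]
  ],
  "gripper": [1,1,1,1,1,1,1,1,1,1]
}}

```text
t: 1.77
tcp_pos: [0.4967, 0.1429, 0.2557]
tool_rot: [180.0, 0.1, 17.4]
ft_force: [0.8, -0.3, 0.9]
grip_width: 0.0852
```

>>> {"fn": "apply_moves", "kwargs": {
  "angular": [
    [0,0,-0.039],
    [0,0,-0.039],
    [0,0,-0.039],
    [0,0,-0.039],
    [0,0,-0.039],
    [0,0,-0.039],
    [0,0,-0.039],
    [0,0,-0.039],
    [0,0,-0.039],
    [0,0,-0.039]
  ],
  "dp": [
    [0,0,0],
    [0,0,0],
    [0,0,0],
    [0,0,0],
    [0,0,0],
    [0,0,0],
    [0,0,0],
    [0,0,0],
    [0,0,0],
    [0,0,0]
  ],
  "gripper": [1,1,1,1,1,1,1,1,1,1]
}}

```text
t: 2.6
tcp_pos: [0.4963, 0.1409, 0.2556]
tool_rot: [-179.9, 0.0, 88.0]
ft_force: [-0.7, 0.5, 0.3]
grip_width: 0.0855
```

>>> {"fn": "apply_moves", "kwargs": {
  "angular": [
    [0,0,-0.039],
    [0,0,-0.039],
    [0,0,-0.039],
    [0,0,-0.012],
    [0,0,0]
  ],
  "dp": [
    [0,0,0],
    [0,0,0],
    [0,0,0],
    [0,0,0.2],
    [0,0,0.2]
  ],
  "gripper": [1,1,1,1,1]
}}

```text
t: 3.02
tcp_pos: [0.4972, 0.1411, 0.2169]
tool_rot: [179.8, 0.0, 110.9]
ft_force: [0.1, -0.9, -0.5]
grip_width: 0.0852
```

>>> {"fn": "apply_moves", "kwargs": {
  "angular": [
    [0,0,0],
    [0,0,0],
    [0,0,0],
    [0,0,0],
    [0,0,0],
    [0,0,0],
    [0,0,0],
    [0,0,0],
    [0,0,0]
  ],
  "dp": [
    [0,0,0.25],
    [0,0,0.25],
    [0,0,0.25],
    [0,0,0.25],
    [0,0,0.2],
    [0,0,0.15],
    [0,0,0.1],
    [0,0,0.1],
    [0,0,0]
  ],
  "gripper": [1,1,1,1,1,1,1,1,1]
}}

```text
t: 3.77
tcp_pos: [0.4952, 0.1407, 0.0591]
tool_rot: [-179.8, -0.0, 110.8]
ft_force: [-0.6, -0.4, -0.5]
grip_width: 0.0854
```

>>> {"fn": "apply_moves", "kwargs": {
  "angular": [
    [0,0,0],
    [0,0,0],
    [0,0,0],
    [0,0,0],
    [0,0,0],
    [0,0,0],
    [0,0,0],
    [0,0,0],
    [0,0,0]
  ],
  "dp": [
    [0,0,0],
    [0,0,0],
    [0,0,0],
    [0,0,0],
    [0,0,0],
    [0,0,0],
    [0,0,0],
    [0,0,0],
    [0,0,0]
  ],
  "gripper": [-1,-1,-1,-1,-1,-1,-1,-1,-1]
}}

```text
t: 4.52
tcp_pos: [0.4977, 0.1412, 0.0628]
tool_rot: [179.8, 0.0, 110.8]
ft_force: [1.2, -0.1, 6.3]
grip_width: 0.0391
```

>>> {"fn": "apply_moves", "kwargs": {
  "angular": [
    [0,0,0],
    [0,0,0],
    [0,0,0],
    [0,0,0],
    [0,0,0],
    [0,0,0],
    [0,0,0]
  ],
  "dp": [
    [0,0,-0.05],
    [0,0,-0.1],
    [0,0,-0.15],
    [0,0,-0.2],
    [0,0,-0.2],
    [0,0,0],
    [0,0,0]
  ],
  "gripper": [-1,-1,-1,-1,-1,-1,-1]
}}

```text
t: 5.1
tcp_pos: [0.4971, 0.1411, 0.1322]
tool_rot: [179.9, 0.0, 110.8]
ft_force: [0.7, -0.5, -2.1]
grip_width: 0.039
```

```bash
python3 - <<'E'
from rig import env
import cv2,numpy as np
from h import *
for n in("top","side"):
    im,d=env.get_image(n); np.savez(f"{n}1.npz",im=im,d=d,**env.calibration(n))
o=env.get_obs(); print(o['t'],o['tcp_pos'],o['tool_rot'],o['ft_force'],o['grip_width'])
t=load("top0");s=load("side0");t1=load("top1");s1=load("side1")
# holder: pocket edge points top view
y=np.deg2rad(11.2); R=np.array([[np.cos(y),np.sin(y)],[-np.sin(y),np.cos(y)]]); c=np.array([.6598,-.0692])
P=ray(t,[(395,142.1),(398,141.6),(401,141.15),(405.7,147),(406.3,150),(406.9,153)],.026)[:,:2]
print("pocket edge local (want x 22 / y -17):",((P-c)@R.T*1000).round(1).tolist())
# side: holder top outline
F=8;x0,y0,x1,y1=288,138,342,180
up=cv2.resize(s['im'][y0:y1,x0:x1],None,fx=F,fy=F,interpolation=cv2.INTER_CUBIC); h=cv2.cvtColor(up,cv2.COLOR_RGB2HSV).astype(int)
for p in[(310,150),(300,158),(325,165),(320,170),(305,168),(340,140)]: print(p,h[(p[1]-y0)*F,(p[0]-x0)*F],end=' ')
print()
ca=cv2.resize(s['im'][135:185,280:350],None,fx=8,fy=8,interpolation=cv2.INTER_CUBIC)
cb=cv2.resize(t1['im'][150:240,270:390],None,fx=5,fy=5,interpolation=cv2.INTER_CUBIC)[:, :600]
cb2=cv2.resize(s1['im'][130:290,260:420],None,fx=2.5,fy=2.5)
ca=ca[:, :560]; 
out=np.zeros((600,800,3),np.uint8); out[:400,:560]=ca; out[400:600,:267]=cv2.resize(cb,(267,200)); out[400:600,300:500]=cv2.resize(cb2,(200,200)); cv2.imwrite("pics/c4.png",out[:,:,::-1])
# predicted outline of the holder top in the side view given the top-view pose
L=np.array([(42.5,37.5),(42.5,-37.5),(-42.5,-37.5),(-42.5,37.5),(22,17),(22,-17),(-22,-17),(-22,17)])/1000
W=np.c_[L@R+c,np.full(8,.026)]; print("side px in crop:",((proj(s,W)-[280,135])*8+3.5).round(0).tolist())
E
```

```text
5.2 [0.49551845 0.14080667 0.12973653] [-1.79834765e+02 -2.70392149e-02  1.10829068e+02] [ 0.52938002  0.4887477  -1.55461973] 0.03882762553470729
pocket edge local (want x 22 / y -17): [[23.5, 7.3], [23.3, -1.1], [23.0, -9.4], [4.5, -18.4], [-4.0, -18.1], [-12.4, -17.8]]
(310, 150) [ 12 161 103] (300, 158) [ 13 162 131] (325, 165) [ 13 157 101] (320, 170) [ 12 151  86] (305, 168) [ 13 159  96] (340, 140) [ 18 113 171] 
side px in crop: [[119.0, 195.0], [194.0, 74.0], [434.0, 117.0], [369.0, 242.0], [199.0, 172.0], [232.0, 116.0], [357.0, 139.0], [327.0, 195.0]]
```

View pics/c4.png

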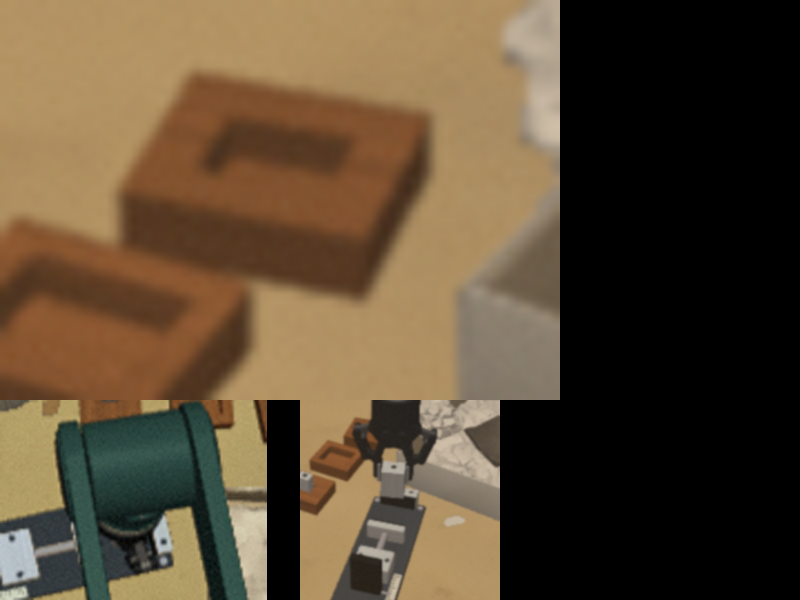

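The crop shows the block held upright. The holder outline predicted from the top view matches the side view within about 0.5 px, and a shift of about 1 mm in +x and -y fits both views. Next I'll check the heights of objects near the holder.

```bash
python3 - <<'E'
import numpy as np
from h import *
t=load("top0");d=t['d'];K=t['mtx'];T=t['cam_to_world']
v,u=np.mgrid[:400,:640]; P=np.stack([(u-K[0,2])/K[0,0]*d,-(v-K[1,2])/K[1,1]*d,-d],-1)@T[:3,:3].T+T[:3,3]
P=P[d>0]
for x in np.arange(.48,.80,.04):
    print(round(x,2),[(int(1000*q[:,2].max()) if len(q:=P[(abs(P[:,0]-x)<.02)&(abs(P[:,1]-y)<.02)]) else -1) for y in np.arange(.2,-.25,-.04)])
print(np.arange(.2,-.25,-.04).round(2))
E
```

```text
0.48 [46, 70, 70, 50, 79, 54, 106, 120, 115, 55, 112, 94]
0.52 [49, 70, 68, 48, 78, 76, 117, 125, 126, 80, 91, 89]
0.56 [5, 12, 16, 44, 79, 80, 119, 128, 126, 4, 219, 186]
0.6 [7, 6, 7, 6, 6, 5, 31, 85, 84, 189, 212, 5]
0.64 [32, 52, 31, 31, 31, 30, 30, 32, 29, 161, 95, 50]
0.68 [129, 59, 31, 33, 29, 30, 32, 33, 30, 214, 266, 66]
0.72 [131, 31, 34, 29, 31, 30, 28, 28, 20, 203, 252, 71]
0.76 [162, 210, 160, 8, 7, 6, 8, 7, 6, 7, 213, 182]
0.8 [208, 215, 167, 5, 81, 80, 6, 6, 6, 5, 7, 171]
[ 0.2   0.16  0.12  0.08  0.04 -0.   -0.04 -0.08 -0.12 -0.16 -0.2  -0.24]
```

```bash
python3 - <<'E'
import numpy as np
from h import *
t=load("top0");d=t['d'];K=t['mtx'];T=t['cam_to_world']
v,u=np.mgrid[:400,:640]; P=np.stack([(u-K[0,2])/K[0,0]*d,-(v-K[1,2])/K[1,1]*d,-d],-1)@T[:3,:3].T+T[:3,3]
P=P[(d>0)]
A=P[(P[:,0]>.56)&(P[:,0]<.78)&(P[:,1]<-.1)&(P[:,1]>-.3)&(P[:,2]>.06)]
for x in np.arange(.58,.77,.02):
    q=A[abs(A[:,0]-x)<.01]; print(round(x,2),[(z,q[q[:,2]>z][:,1].max().round(3) if (q[:,2]>z).any() else None) for z in(.06,.12,.16,.2)])
B=P[(P[:,1]<-.0)&(P[:,1]>-.14)&(P[:,0]<.64)&(P[:,0]>.5)]
print("skull x max",[(z,B[B[:,2]>z][:,0].max().round(3)) for z in(.035,.05,.08,.1,.12)])
E
```

```text
0.58 [(0.06, np.float64(-0.1)), (0.12, np.float64(-0.178)), (0.16, np.float64(-0.179)), (0.2, np.float64(-0.19))]
0.6 [(0.06, np.float64(-0.171)), (0.12, np.float64(-0.171)), (0.16, np.float64(-0.171)), (0.2, np.float64(-0.186))]
0.62 [(0.06, np.float64(-0.168)), (0.12, np.float64(-0.168)), (0.16, np.float64(-0.17)), (0.2, None)]
0.64 [(0.06, np.float64(-0.164)), (0.12, np.float64(-0.164)), (0.16, None), (0.2, None)]
0.66 [(0.06, np.float64(-0.165)), (0.12, np.float64(-0.165)), (0.16, None), (0.2, None)]
0.68 [(0.06, np.float64(-0.167)), (0.12, np.float64(-0.167)), (0.16, np.float64(-0.167)), (0.2, np.float64(-0.175))]
0.7 [(0.06, np.float64(-0.17)), (0.12, np.float64(-0.17)), (0.16, np.float64(-0.171)), (0.2, np.float64(-0.178))]
0.72 [(0.06, np.float64(-0.176)), (0.12, np.float64(-0.176)), (0.16, np.float64(-0.176)), (0.2, np.float64(-0.183))]
0.74 [(0.06, np.float64(-0.184)), (0.12, np.float64(-0.184)), (0.16, np.float64(-0.185)), (0.2, np.float64(-0.194))]
0.76 [(0.06, np.float64(-0.196)), (0.12, np.float64(-0.196)), (0.16, np.float64(-0.197)), (0.2, None)]
skull x max [(0.035, np.float64(0.584)), (0.05, np.float64(0.584)), (0.08, np.float64(0.584)), (0.1, np.float64(0.577)), (0.12, np.float64(0.557))]
```

>>> {"fn": "apply_moves", "kwargs": {
  "angular": [
    [0,0,0.0267],
    [0,0,0.0266],
    [0,0,0]
  ],
  "dp": [
    [0,0,-0.2],
    [0,0,-0.2],
    [0,0,-0.2]
  ],
  "gripper": [-1,-1,-1]
}}

```text
t: 5.45
tcp_pos: [0.4951, 0.1407, 0.189]
tool_rot: [-179.7, -0.0, 101.1]
ft_force: [-0.0, -0.1, -1.5]
grip_width: 0.0392
```

>>> {"fn": "apply_moves", "kwargs": {
  "angular": [
    [0,0,0],
    [0,0,0],
    [0,0,0],
    [0,0,0],
    [0,0,0],
    [0,0,0],
    [0,0,0],
    [0,0,0],
    [0,0,0],
    [0,0,0]
  ],
  "dp": [
    [-0.239,0.1194,0],
    [-0.239,0.1194,0],
    [-0.239,0.1194,0],
    [-0.239,0.1194,0],
    [-0.239,0.1194,0],
    [-0.239,0.1194,0],
    [-0.239,0.1194,0],
    [-0.239,0.1194,0],
    [-0.239,0.1194,0],
    [-0.239,0.1194,0]
  ],
  "gripper": [-1,-1,-1,-1,-1,-1,-1,-1,-1,-1]
}}

```text
t: 6.28
tcp_pos: [0.6599, -0.0711, 0.1882]
tool_rot: [-179.7, -0.1, 101.2]
ft_force: [0.3, -0.4, -2.3]
grip_width: 0.0391
```

>>> {"fn": "apply_moves", "kwargs": {
  "angular": [
    [0,0,0],
    [0,0,0],
    [0,0,0],
    [0,0,0],
    [0,0,0],
    [0,0,0],
    [0,0,0]
  ],
  "dp": [
    [0,0,0.2],
    [0,0,0.2],
    [0,0,0.2],
    [0,0,0.2],
    [0,0,0.2],
    [0,0,0.05],
    [0,0,0]
  ],
  "gripper": [-1,-1,-1,-1,-1,-1,-1]
}}

```text
t: 6.87
tcp_pos: [0.6576, -0.0697, 0.0814]
tool_rot: [-179.5, -0.2, 101.2]
ft_force: [-0.2, -1.8, -2.8]
grip_width: 0.0393
```

```bash
python3 - <<'E'
from rig import env
import cv2,numpy as np
from h import *
for n in("top","side"):
    im,d=env.get_image(n); np.savez(f"{n}2.npz",im=im,d=d,**env.calibration(n))
o=env.get_obs(); print(o['t'],o['tcp_pos'],o['tool_rot'],o['ft_force'],o['grip_width'])
t=load("top2")['im'];s=load("side2")['im']
out=np.zeros((480,800,3),np.uint8)
out[:,:480]=cv2.resize(s[125:185,280:340],(480,480),interpolation=cv2.INTER_CUBIC); out[:300,490:790]=cv2.resize(t[120:180,370:430],(300,300))
cv2.imwrite("pics/c5.png",out[:,:,::-1])
E
```

```text
6.9667 [ 0.66016396 -0.0701615   0.08602912] [-1.79958154e+02 -1.41128697e-02  1.01231350e+02] [ 1.20312535 -0.48475762 -2.49795308] 0.03876598222895102
```

View pics/c5.png

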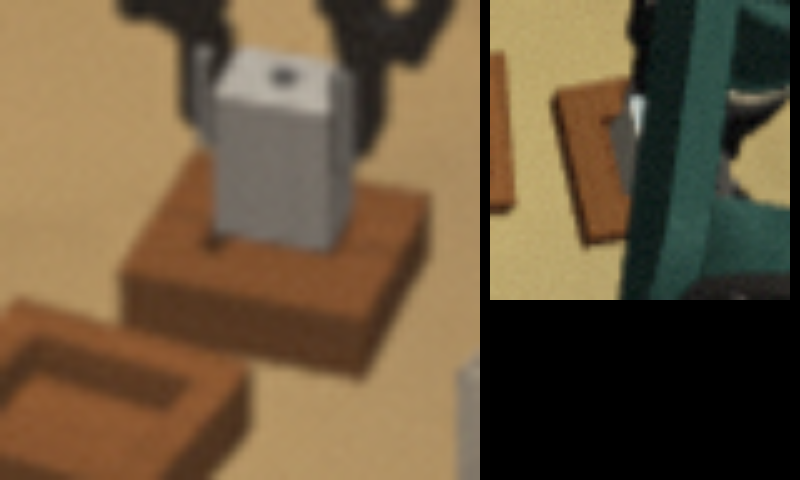

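The side view shows the block upright just above the pocket, with its near lower edge at crop (217,235)–(332,250). I'll compare that with where it should project.

```bash
python3 - <<'E'
import numpy as np
from h import *
s=load("side2"); y=np.deg2rad(11.2); R=np.array([[np.cos(y),np.sin(y)],[-np.sin(y),np.cos(y)]]); c=np.array([.6605,-.0699])
L=np.array([(20,15),(-20,15),(20,-15),(-20,-15)])/1000
for z in(.035,.090): print(z,((proj(s,np.c_[L@R+c,np.full(4,z)])-[280,125])*8+3.5).round(0).tolist())
P=np.array([(42.5,37.5),(42.5,-37.5),(-42.5,-37.5),(-42.5,37.5)])/1000
print("holder",((proj(s,np.c_[P@R+c,np.full(4,.026)])-[280,125])*8+3.5).round(0).tolist())
g=s['im'][125:185,280:340].astype(int)
# depth of block front face at side
d=s['d'];K=s['mtx'];T=s['cam_to_world']
for (u,v) in[(313,146),(316,150),(318,142),(315,134.0),(318,133.0),(295,160),(322,166)]:
    u,v=int(u),int(v);z=d[v,u];p=T[:3,:3]@[(u-K[0,2])/K[0,0]*z,-(v-K[1,2])/K[1,1]*z,-z]+T[:3,3]; print(u,v,p.round(4),'local mm',(R@(p[:2]-c)*1000).round(1))
E
```

```text
0.035 [[206.0, 225.0], [322.0, 246.0], [235.0, 176.0], [349.0, 197.0]]
0.09 [[204.0, 81.0], [324.0, 102.0], [233.0, 34.0], [351.0, 54.0]]
holder [[119.0, 273.0], [193.0, 152.0], [433.0, 195.0], [368.0, 320.0]]
313 146 [ 0.6557 -0.0543  0.0611] local mm [-1.7 16.2]
316 150 [ 0.6496 -0.0592  0.0478] local mm [-8.7 12.6]
318 142 [ 0.645  -0.0614  0.0726] local mm [-13.6  11.4]
315 134 [ 0.6593 -0.0713  0.0867] local mm [-1.5 -1.2]
318 133 [ 0.6528 -0.0756  0.0893] local mm [-8.6 -4.1]
295 160 [ 0.6941 -0.0263  0.0213] local mm [41.4 36.2]
322 166 [ 0.6213 -0.0403  0.0187] local mm [-32.7  36.7]
```

```bash
python3 - <<'E'
import numpy as np,cv2
from h import *
s=load("side2");im=s['im']
for v in range(146,158): print(v,' '.join('%d/%d'%(int(im[v,u].mean()),int(im[v,u,0])-int(im[v,u,2])) for u in range(302,328)))
F=12
t=load("top2")['im']
out=np.hstack([cv2.resize(im[128:162,300:330],None,fx=F,fy=F,interpolation=cv2.INTER_NEAREST),cv2.resize(t[130:164,384:414],None,fx=F,fy=F,interpolation=cv2.INTER_NEAREST)])
cv2.imwrite("pics/c6.png",out[:,:,::-1])
E
```

```text
146 112/79 90/82 84/84 85/79 93/54 104/24 107/15 106/17 107/15 108/15 108/15 108/17 109/15 108/15 108/14 109/16 110/15 110/15 104/15 84/13 81/13 87/20 109/51 128/71 134/74 135/74
147 99/80 88/82 83/85 87/81 93/57 105/25 106/16 107/16 106/16 109/16 108/16 107/15 109/16 108/14 107/14 105/15 110/17 108/16 104/16 91/13 85/12 88/22 101/55 113/73 120/74 122/74
148 89/82 85/83 85/82 86/80 93/58 105/24 106/16 106/14 109/14 108/15 108/15 109/14 108/15 108/14 106/14 107/15 109/14 108/15 106/15 90/14 87/11 86/20 87/54 89/73 92/75 98/75
149 86/87 86/87 86/86 87/83 93/58 104/25 107/15 105/15 107/15 109/15 107/15 108/16 108/15 108/14 107/15 107/16 108/16 109/15 105/15 91/14 88/12 88/20 86/55 84/77 84/81 84/79
150 84/84 86/85 87/87 87/84 94/61 104/25 106/16 106/15 106/15 107/15 107/15 107/15 107/15 108/15 106/15 107/15 109/16 108/14 105/15 90/13 89/13 88/24 86/58 86/79 85/84 85/81
151 82/79 83/80 82/81 84/79 93/56 104/24 107/15 107/15 106/15 105/17 107/16 109/15 108/15 108/15 105/15 106/16 108/15 108/16 103/15 91/15 88/13 84/32 83/65 85/81 86/82 86/82
152 85/81 83/78 82/79 81/74 85/50 102/22 106/14
[... 253 characters left out ...]
4/14 89/15 80/23 73/53 83/79 86/84 91/85 87/85
154 88/86 86/83 83/77 71/68 63/43 69/29 78/36 87/37 97/34 102/26 107/21 106/20 104/17 103/18 103/16 106/15 108/14 109/14 104/15 88/16 72/38 74/66 85/81 86/82 87/83 88/84
155 87/85 87/82 78/78 64/61 52/48 60/50 72/64 84/71 88/69 89/63 88/56 88/50 86/43 93/36 96/30 102/25 105/21 105/18 100/17 81/28 72/52 75/73 82/79 84/76 80/78 82/79
156 84/85 83/85 82/80 75/70 65/64 72/66 81/77 84/83 85/83 84/83 83/80 84/79 82/73 84/73 86/67 87/59 88/53 84/46 84/42 73/51 74/69 80/80 81/79 81/77 83/76 82/77
157 87/82 86/85 85/84 84/82 83/78 81/82 85/83 86/83 85/84 84/84 84/83 87/83 84/83 84/83 86/81 86/81 83/80 84/78 83/75 80/76 85/80 87/83 88/83 87/83 86/83 85/81
```

View pics/c6.png

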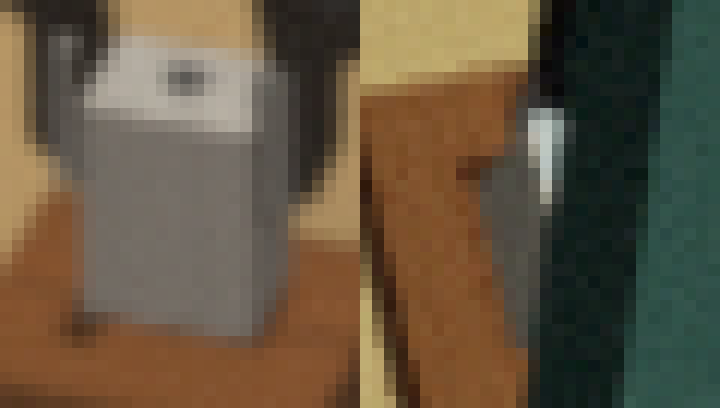

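```bash
python3 - <<'E'
import numpy as np
from h import *
t=load("top2");im=t['im']
for v in (144,146,148,150,152,154,156,158,160): print(v,' '.join('%d/%d'%(int(im[v,u].mean()),int(im[v,u,0])-int(im[v,u,2])) for u in range(390,404)))
y=np.deg2rad(11.2); R=np.array([[np.cos(y),np.sin(y)],[-np.sin(y),np.cos(y)]]); c=np.array([.6605,-.0699])
L=np.array([(20,15),(-20,15)])/1000
for z in(.030,.035,.085,.09): print(z,proj(t,np.c_[L@R+c,np.full(2,z)]).round(1).tolist())
E
```

```text
144 79/83 83/85 53/60 48/53 58/25 72/13 75/10 72/10 87/8 184/-1 86/-8 29/-8 21/-9 21/-12
146 87/81 79/84 80/84 75/66 77/19 72/12 76/11 75/12 81/14 139/16 59/0 27/-9 27/-6 27/-12
148 83/88 86/82 84/83 78/76 72/39 73/17 72/10 72/12 78/13 56/4 32/-9 26/-8 26/-12 23/-11
150 87/85 82/85 87/82 74/77 79/60 75/17 71/13 75/9 77/13 43/0 24/-12 23/-8 29/-10 26/-12
152 83/85 88/84 84/86 85/84 81/76 72/37 73/11 78/11 69/10 37/-5 30/-8 29/-7 22/-10 25/-7
154 84/80 86/84 84/86 78/82 74/78 78/57 73/17 76/11 65/6 31/-6 29/-10 25/-9 26/-10 28/-10
156 78/84 82/86 85/82 85/81 83/85 81/74 71/32 71/11 55/0 32/-7 22/-6 19/-11 26/-8 25/-11
158 85/81 83/81 82/84 85/84 83/86 79/79 74/51 70/19 44/2 26/-7 26/-6 21/-11 27/-11 27/-12
160 80/84 83/82 85/86 84/86 86/83 86/84 81/85 79/81 40/18 26/-10 22/-9 22/-14 19/-11 19/-12
0.03 [[393.1, 143.2], [396.4, 157.3]]
0.035 [[393.4, 142.7], [396.7, 156.8]]
0.085 [[397.3, 137.2], [400.7, 151.9]]
0.09 [[397.7, 136.6], [401.1, 151.4]]
```

>>> {"fn": "apply_moves", "kwargs": {
  "angular": [
    [0,0,0],
    [0,0,0],
    [0,0,0]
  ],
  "dp": [
    [-0.012,0.033,0],
    [0,0,0],
    [0,0,0]
  ],
  "gripper": [-1,-1,-1]
}}

```text
t: 7.22
tcp_pos: [0.6648, -0.0709, 0.0881]
tool_rot: [179.8, 0.1, 101.2]
ft_force: [0.1, 0.1, -1.9]
grip_width: 0.039
```

```bash
cat > chk.py <<'E'
from rig import env
import numpy as np
from h import *
t=env.get_image("top")[0];s=env.get_image("side")[0]; o=env.get_obs(); print(o['t'],o['tcp_pos'].round(4),o['ft_force'].round(1),o['grip_width'])
sat=lambda im:im[...,0].astype(int)-im[...,2]
print("top");[print(v,sat(t)[v,390:402]) for v in(144,146,148,150,152,154,155,156,157,158,159,160)]
print("side");[print(v,sat(s)[v,300:328]) for v in range(148,160)]
E
python3 chk.py
```

```text
7.3167 [ 0.6642 -0.0708  0.0874] [ 0.5 -0.2 -2.2] 0.03934837808458971
top
144 [80 81 61 52 53 28 13  8 14  8  7 -5]
146 [ 83  82  80  79  78  59  15  10  13  11   1 -11]
148 [83 83 83 78 81 84 27  9 12 11 -4 -6]
150 [84 85 81 78 78 81 56 18  8  7 -3 -7]
152 [ 83  83  82  85  80  80  76  22  11   5  -9 -10]
154 [ 82  83  88  83  83  77  82  48  20  -3  -9 -12]
155 [ 83  85  83  83  82  77  78  74  47   5  -9 -10]
156 [ 81  85  85  81  86  77  82  85  73  17 -11 -13]
157 [ 83  86  86  83  85  78  79  87  73  15  -8 -12]
158 [ 84  81  84  85  84  78  76  80  70  10 -11  -5]
159 [ 83  86  85  84  86  85  83  83  50   4 -10 -10]
160 [ 80  80  86  85  88  84  86  83  36   2 -14 -10]
side
148 [80 80 84 85 68 27 15 15 15 17 16 16 14 15 15 16 15 14 15 13 13 24 55 76
 78 78 74 73]
149 [84 84 85 87 72 28 14 14 13 16 16 14 13 15 15 16 15 15 16 14 17 37 68 83
 83 83 83 81]
150 [80 83 87 85 69 27 13 13 17 14 16 16 15 16 15 14 16 17 15 15 22 51 78 85
 84 83 83 82]
151 [79 81 80 81 66 32 19 16 17 15 15 15 15 15 15 15 15 16 14 16 29 59 76 79
 81 83 84 81]
152 [84 81 83 81 76 59 40 30 23 22 19 17 16 18 16 15 15 16 15 17 32 51 58 64
 77 81 84 83]
153 [86 88 86 84 82 75 53 40 38 40 38 33 31 29 27 23 19 16 17 23 41 50 54 63
 79 85 86 86]
154 [85 85 86 84 81 68 50 46 54 63 63 58 55 52 44 42 37 34 34 41 47 53 57 69
 81 82 83 84]
155 [86 85 85 83 76 62 47 51 68 78 78 79 72 68 64 62 59 55 55 53 54 56 60 72
 77 77 80 80]
156 [85 83 85 85 81 71 62 67 79 84 85 82 80 82 81 77 76 75 73 67 61 62 71 79
 80 78 77 77]
157 [85 84 86 85 85 83 79 80 84 86 85 84 83 84 85 83 83 83 83 81 79 78 82 85
 84 83 86 84]
158 [83 85 83 85 84 85 83 84 84 86 83 85 84 84 83 85 84 86 83 83 85 82 81 84
 85 87 85 84]
159 [76 80 80 82 82 83 82 85 83 83 84 83 84 83 84 85 84 84 83 84 82 83 86 84
 85 83 86 82]
```

The earlier picture was taken while the arm was still settling: TCP z read 0.081 against 0.086 commanded, so my correction overshot. Now that it is settled, the offset is about +2.8 mm in holder x and -2.3 mm in holder y. I'll take that back and wait before looking.

>>> {"fn": "apply_moves", "kwargs": {
  "angular": [
    [0,0,0],
    [0,0,0],
    [0,0,0],
    [0,0,0],
    [0,0,0],
    [0,0,0]
  ],
  "dp": [
    [0.023,-0.028,0],
    [0,0,0],
    [0,0,0],
    [0,0,0],
    [0,0,0],
    [0,0,0]
  ],
  "gripper": [-1,-1,-1,-1,-1,-1]
}}

```text
t: 7.82
tcp_pos: [0.6605, -0.069, 0.0863]
tool_rot: [-180.0, 0.0, 101.2]
ft_force: [0.9, 0.1, -1.8]
grip_width: 0.0389
```

```bash
python3 chk.py
```

```text
7.9167 [ 0.6605 -0.0691  0.0862] [-0.5 -0.5 -1.4] 0.03878755722660692
top
144 [ 84  81  61  51  16  12   9  15  13  24   5 -11]
146 [82 83 86 80 45 16 10 12 14  5 -6 -9]
148 [ 85  83  84  81  67  17  12  12  10   0 -10  -7]
150 [ 85  83  89  79  78  36  10  13  15  -1  -7 -10]
152 [ 84  85  81  87  77  60  19  13   8  -4  -7 -10]
154 [ 81  88  87  83  80  75  37  18   4  -9 -12 -10]
155 [ 79  88  85  86  83  75  50  15   1  -8 -14 -11]
156 [ 82  85  85  87  86  78  59  18   1  -9  -9 -10]
157 [ 84  85  86  87  87  79  71  52  16  -8 -11  -9]
158 [ 85  83  87  83  81  79  80  76  18  -5  -7 -11]
159 [ 84  80  84  84  85  88  85  80  17  -8 -13 -10]
160 [ 86  82  85  84  85  85  85  69  13  -8 -16  -8]
side
148 [80 78 81 84 85 67 27 14 16 15 15 13 16 16 16 14 14 15 16 15 14 13 16 44
 69 77 75 73]
149 [82 85 87 85 86 69 29 14 16 15 15 16 17 15 16 15 15 15 15 14 14 12 20 48
 76 84 83 79]
150 [81 81 83 86 87 69 27 15 14 16 14 15 16 14 16 15 15 17 15 15 13 13 25 63
 84 83 82 83]
151 [79 80 80 82 82 64 27 14 15 16 13 15 15 15 15 16 15 14 14 14 14 17 39 68
 80 84 84 81]
152 [85 81 82 80 79 64 26 17 14 14 16 15 15 15 15 17 16 14 16 15 13 20 40 62
 75 85 83 83]
153 [85 86 85 84 83 70 40 25 23 23 19 17 16 16 16 15 16 14 15 14 17 31 46 63
 80 87 85 86]
154 [87 87 86 86 79 66 48 39 46 50 45 39 34 28 23 20 16 17 16 16 23 41 53 70
 80 83 83 84]
155 [85 86 85 84 77 62 47 52 68 77 77 76 69 60 53 45 39 37 33 30 37 49 59 73
 79 78 77 79]
156 [85 83 84 86 80 74 63 66 76 84 85 83 81 83 78 76 75 71 65 58 59 63 71 78
 79 77 77 78]
157 [85 85 83 86 82 81 79 83 82 84 84 83 85 84 83 83 82 84 82 79 79 78 82 83
 85 82 83 83]
158 [83 84 84 85 84 83 84 84 84 84 85 84 83 82 84 83 84 82 84 82 83 84 84 83
 84 83 85 83]
159 [76 79 83 79 83 81 84 84 83 84 84 82 84 82 83 85 85 84 84 84 83 85 83 84
 83 85 83 81]
```

The block is now within about 0.7 mm of the pocket centre on both axes. I'll make a small trim and descend gently.

>>> {"fn": "apply_moves", "kwargs": {
  "angular": [
    [0,0,0],
    [0,0,0],
    [0,0,0],
    [0,0,0],
    [0,0,0],
    [0,0,0]
  ],
  "dp": [
    [-0.005,0.005,0.03],
    [0,0,0.03],
    [0,0,0.03],
    [0,0,0.03],
    [0,0,0.02],
    [0,0,0]
  ],
  "gripper": [-1,-1,-1,-1,-1,-1]
}}

```text
t: 8.42
tcp_pos: [0.6605, -0.0693, 0.0712]
tool_rot: [-179.9, -0.0, 101.2]
ft_force: [-0.1, -0.5, -2.8]
grip_width: 0.0393
```

>>> {"fn": "apply_moves", "kwargs": {
  "angular": [
    [0,0,0],
    [0,0,0],
    [0,0,0],
    [0,0,0],
    [0,0,0]
  ],
  "dp": [
    [0,0,0.03],
    [0,0,0.03],
    [0,0,0.03],
    [0,0,0.03],
    [0,0,0]
  ],
  "gripper": [-1,-1,-1,-1,-1]
}}

```text
t: 8.83
tcp_pos: [0.6614, -0.0694, 0.0608]
tool_rot: [180.0, 0.0, 101.2]
ft_force: [-1.3, 0.5, 0.5]
grip_width: 0.039
```

>>> {"fn": "apply_moves", "kwargs": {
  "angular": [
    [0,0,0],
    [0,0,0],
    [0,0,0]
  ],
  "dp": [
    [0,0,0.015],
    [0,0,0.01],
    [0,0,0]
  ],
  "gripper": [-1,-1,-1]
}}

```text
t: 9.08
tcp_pos: [0.6614, -0.0695, 0.0608]
tool_rot: [179.9, 0.0, 101.2]
ft_force: [-5.8, 0.7, 8.4]
grip_width: 0.0388
```

>>> {"fn": "apply_moves", "kwargs": {
  "angular": [
    [0,0,0],
    [0,0,0],
    [0,0,0],
    [0,0,0],
    [0,0,0],
    [0,0,0]
  ],
  "dp": [
    [0,0,-0.02],
    [0,0,0],
    [0,0,0],
    [0,0,0],
    [0,0,0],
    [0,0,0]
  ],
  "gripper": [0.4,0.4,0.4,0.4,0.4,0.4]
}}

```text
t: 9.58
tcp_pos: [0.661, -0.0694, 0.0594]
tool_rot: [-180.0, -0.0, 101.2]
ft_force: [0.1, 0.7, 0.4]
grip_width: 0.0601
```

>>> {"fn": "apply_moves", "kwargs": {
  "angular": [
    [0,0,0],
    [0,0,0],
    [0,0,0],
    [0,0,0],
    [0,0,0],
    [0,0,0],
    [0,0,0],
    [0,0,0]
  ],
  "dp": [
    [0,0,-0.1],
    [0,0,-0.2],
    [0,0,-0.25],
    [0,0,-0.25],
    [0,0,-0.25],
    [0,0,-0.25],
    [0,0,0],
    [0,0,0]
  ],
  "gripper": [0.4,0.4,0.4,0.4,0.4,0.4,0.4,0.4]
}}

```text
t: 10.25
tcp_pos: [0.6623, -0.0696, 0.1933]
tool_rot: [179.7, 0.1, 101.2]
ft_force: [0.3, 0.1, 0.1]
grip_width: 0.0598
```

```bash
python3 - <<'E'
from rig import env
import cv2,numpy as np
from h import *
im,d=env.get_image("side"); np.savez("side3.npz",im=im,d=d,**env.calibration("side")); s=load("side3")
o=env.get_obs(); print(o['t'],o['tcp_pos'].round(4),o['ft_force'].round(1),o['grip_width'])
cv2.imwrite("pics/c7.png",cv2.resize(im[125:185,280:340],(480,480),interpolation=cv2.INTER_CUBIC)[:,:,::-1])
y=np.deg2rad(11.2); R=np.array([[np.cos(y),np.sin(y)],[-np.sin(y),np.cos(y)]])
L=np.array([(20,15),(-20,15),(20,-15),(-20,-15)])/1000
for c in([.6605,-.0699],[.6598,-.0692]): print("top z=.063 expected",((proj(s,np.c_[L@R+c,np.full(4,.063)])-[280,125])*8+3.5).round(0).tolist())
E
```

```text
10.3 [ 0.6613 -0.0694  0.1908] [ 0.7 -0.4 -0.2] 0.0597877298352748
top z=.063 expected [[205.0, 153.0], [323.0, 174.0], [234.0, 105.0], [350.0, 125.0]]
top z=.063 expected [[206.0, 155.0], [324.0, 176.0], [235.0, 106.0], [351.0, 127.0]]
```

View pics/c7.png

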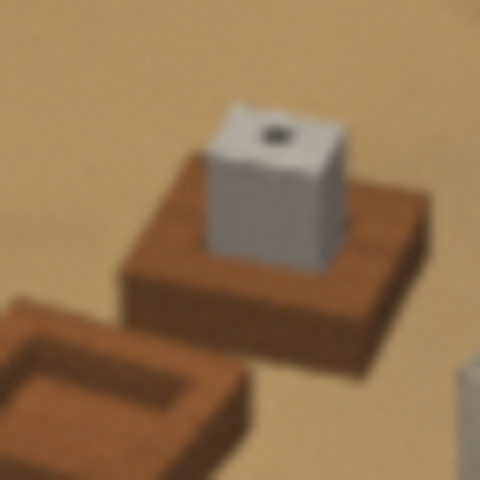

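The block is home: its top corners match the projection for z=0.063 within about 3 crop px, upright and released. Next is the handle.

```bash
python3 - <<'E'
import numpy as np
from h import *
t=load("top0");s=load("side0")
a=np.deg2rad(-77.0);R=np.array([[np.cos(a),np.sin(a)],[-np.sin(a),np.cos(a)]]);O=np.array([.4787,.2052])
f=lambda c,uv,z:(R@(ray(c,uv,z)[0,:2]-O)*1000).round(1)
print("pointer",f(t,(264.3,237.5),.015),f(s,(330.5,284),.015))
for z in(.012,.018,.023): print("index",z,f(t,(257.7,241.6),z),f(s,(330.5,290.5),z))
# handle black top in top view
import cv2
F=8;x0,y0=248,205;up=cv2.resize(t['im'][y0:245,x0:285],None,fx=F,fy=F,interpolation=cv2.INTER_CUBIC)
for thr in(32,40):
    m=(up.max(2)<thr).astype(np.uint8);c=max(cv2.findContours(m,0,2)[0],key=cv2.contourArea)[:,0]
    P=np.array([f(t,(p+.5)/F-.5+[x0,y0],.086) for p in c]); print(thr,"handle local min/max at z=.086",P.min(0),P.max(0))
E
```

```text
pointer [-100.2  -34.2] [-97.4 -34.4]
index 0.012 [-119.7  -40.6] [-110.7  -37.9]
index 0.018 [-119.2  -41.1] [-115.4  -39. ]
index 0.023 [-118.7  -41.5] [-119.3  -39.9]
32 handle local min/max at z=.086 [-107.6  -30.6] [-88.8  24.6]
40 handle local min/max at z=.086 [-108.3  -31.4] [-88.3  25.7]
```

>>> {"fn": "apply_moves", "kwargs": {
  "angular": [
    [0,0,0.0377],
    [0,0,0.0377],
    [0,0,0.0377],
    [0,0,0.0377],
    [0,0,0.0377],
    [0,0,0.0377],
    [0,0,0.0377],
    [0,0,0.0377],
    [0,0,0.0377],
    [0,0,0.0377]
  ],
  "dp": [
    [0,0,0],
    [0,0,0],
    [0,0,0],
    [0,0,0],
    [0,0,0],
    [0,0,0],
    [0,0,0],
    [0,0,0],
    [0,0,0],
    [0,0,0]
  ],
  "gripper": [0.4,0.4,0.4,0.4,0.4,0.4,0.4,0.4,0.4,0.4]
}}

```text
t: 11.13
tcp_pos: [0.6601, -0.0692, 0.1871]
tool_rot: [-179.8, 0.2, 33.0]
ft_force: [0.8, -0.1, -0.1]
grip_width: 0.0598
```

>>> {"fn": "apply_moves", "kwargs": {
  "angular": [
    [0,0,0.0377],
    [0,0,0.0377],
    [0,0,0.0377],
    [0,0,0],
    [0,0,0],
    [0,0,0],
    [0,0,0],
    [0,0,0],
    [0,0,0]
  ],
  "dp": [
    [0,0,0],
    [0,0,0],
    [0,0,0],
    [-0.097,-0.3416,0],
    [-0.097,-0.3416,0],
    [-0.097,-0.3416,0],
    [-0.097,-0.3416,0],
    [-0.097,-0.3416,0],
    [-0.097,-0.3416,0]
  ],
  "gripper": [0.4,0.4,0.4,0.4,0.4,0.4,0.4,0.4,0.4]
}}

```text
t: 11.88
tcp_pos: [0.5561, 0.1183, 0.1874]
tool_rot: [-180.0, 0.2, 13.0]
ft_force: [1.0, 0.5, -0.4]
grip_width: 0.0598
```

>>> {"fn": "apply_moves", "kwargs": {
  "angular": [
    [0,0,0],
    [0,0,0],
    [0,0,0],
    [0,0,0],
    [0,0,0],
    [0,0,0],
    [0,0,0],
    [0,0,0],
    [0,0,0]
  ],
  "dp": [
    [-0.097,-0.3416,0],
    [-0.097,-0.3416,0],
    [-0.097,-0.3416,0],
    [-0.097,-0.3416,0],
    [-0.097,-0.3416,0],
    [-0.097,-0.3416,0],
    [0,0,0],
    [0,0,0],
    [0,0,0]
  ],
  "gripper": [0.4,0.4,0.4,0.4,0.4,0.4,0.4,0.4,0.4]
}}

```text
t: 12.63
tcp_pos: [0.4548, 0.3033, 0.1882]
tool_rot: [179.9, 0.2, 13.0]
ft_force: [-0.2, 0.1, -0.1]
grip_width: 0.0596
```

>>> {"fn": "apply_moves", "kwargs": {
  "angular": [
    [0,0,0],
    [0,0,0],
    [0,0,0],
    [0,0,0],
    [0,0,0],
    [0,0,0],
    [0,0,0],
    [0,0,0]
  ],
  "dp": [
    [0,0,0.25],
    [0,0,0.25],
    [0,0,0.2],
    [0,0,0.15],
    [0,0,0.15],
    [0,0,0.09],
    [0,0,0],
    [0,0,0]
  ],
  "gripper": [0.4,0.4,0.4,0.4,0.4,0.4,0.4,0.4]
}}

```text
t: 13.3
tcp_pos: [0.4556, 0.3028, 0.0803]
tool_rot: [180.0, 0.1, 12.9]
ft_force: [-0.1, 0.3, 0.3]
grip_width: 0.0599
```

>>> {"fn": "apply_moves", "kwargs": {
  "angular": [
    [0,0,0],
    [0,0,0],
    [0,0,0],
    [0,0,0],
    [0,0,0],
    [0,0,0],
    [0,0,0],
    [0,0,0],
    [0,0,0]
  ],
  "dp": [
    [0,0,0],
    [0,0,0],
    [0,0,0],
    [0,0,0],
    [0,0,0],
    [0,0,0],
    [0,0,0],
    [0,0,0],
    [0,0,0]
  ],
  "gripper": [-1,-1,-1,-1,-1,-1,-1,-1,-1]
}}

```text
t: 14.05
tcp_pos: [0.4562, 0.3031, 0.0821]
tool_rot: [179.9, -0.1, 13.0]
ft_force: [0.1, -4.9, 6.2]
grip_width: 0.0135
```

>>> {"fn": "apply_moves", "kwargs": {
  "angular": [
    [0,0,0],
    [0,0,0],
    [0,0,0],
    [0,0,0],
    [0,0,0],
    [0,0,0],
    [0,0,0],
    [0,0,0],
    [0,0,0],
    [0,0,0]
  ],
  "dp": [
    [0,-0.025,0],
    [0,-0.025,0],
    [0,-0.025,0],
    [0,-0.025,0],
    [0,-0.025,0],
    [0,-0.025,0],
    [0,-0.025,0],
    [0,0,0],
    [0,0,0],
    [0,0,0]
  ],
  "gripper": [-1,-1,-1,-1,-1,-1,-1,-1,-1,-1]
}}

```text
t: 14.88
tcp_pos: [0.4524, 0.3198, 0.0821]
tool_rot: [179.9, -0.1, 13.0]
ft_force: [0.1, -6.6, 5.9]
grip_width: 0.0133
```

```bash
cat > look.py <<'E'
import sys
from rig import env
import cv2,numpy as np
k=sys.argv[1]
o=env.get_obs(); print(o['t'],o['tcp_pos'].round(4),o['ft_force'].round(1),o['grip_width'])
for n in("top","side"):
    im,d=env.get_image(n); np.savez(f"{n}{k}.npz",im=im,d=d,**env.calibration(n))
    if n=="top": a=cv2.resize(im[222:252,240:285],(720,480)[:2],interpolation=cv2.INTER_CUBIC)
    else: b=cv2.resize(im[260:310,305:355],(400,400),interpolation=cv2.INTER_CUBIC)
a=cv2.resize(a,(390,260)); out=np.zeros((400,800,3),np.uint8); out[:260,:390]=a; out[:,400:]=b
cv2.imwrite(f"pics/l{k}.png",out[:,:,::-1])
E
python3 look.py 4
```

```text
14.8833 [0.4524 0.3198 0.0821] [ 0.1 -6.6  5.9] 0.013288212890764812
```

View pics/l4.png

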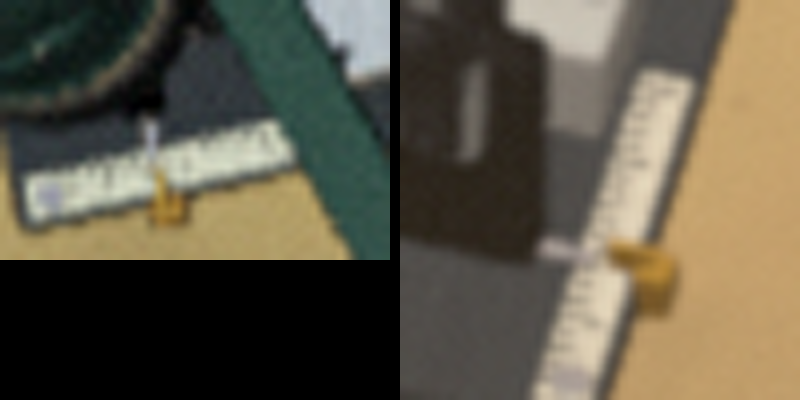

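The two are nearly level: in the top crop the pointer, at (148,120)→(157,165), runs into the brass fin tip at (160,172). One numeric check before the fine trim.

```bash
python3 - <<'E'
import numpy as np
from h import *
a=np.deg2rad(-77.0);R=np.array([[np.cos(a),np.sin(a)],[-np.sin(a),np.cos(a)]]);O=np.array([.4787,.2052])
for k in("0","4"):
    t=load("top"+k);im=t['im'].astype(int);r,g,b=im[...,0],im[...,1],im[...,2]
    v,u=np.mgrid[225:252,250:272];v=v.ravel();u=u.ravel()
    loc=lambda z:(ray(t,np.c_[u,v],z)[:,:2]-O)@R.T*1000
    L=loc(.018);bm=(r-b)[v,u]; sel=(bm>95)&(L[:,1]<-36)&(L[:,1]>-58)
    print(k,"brass",[ (y,L[q][:,0].mean().round(1),q.sum()) for y in(-40,-43,-46,-49) if (q:=sel&(abs(L[:,1]-y)<1.5)).any()])
    L=loc(.015);gr=im.mean(2)[v,u]; 
    for y in(-28,-30,-32):
        q=(abs(L[:,1]-y)<1.5)&(abs(L[:,0]-(-101 if k=="0" else -118.5))<8); w=np.clip(gr[q]-75,0,None); print("  pointer",y,(L[q][:,0]*w).sum()/max(w.sum(),1),w.sum())
E
```

```text
0 brass [(-46, np.float64(-119.7), np.int64(1)), (-49, np.float64(-120.3), np.int64(1))]
  pointer -28 -101.02495932826297 108.33333333333333
  pointer -30 -100.98622228344789 110.00000000000001
  pointer -32 -100.33854014984914 119.33333333333333
4 brass [(-46, np.float64(-119.7), np.int64(1)), (-49, np.float64(-120.3), np.int64(1))]
  pointer -28 -118.95660431421489 106.66666666666667
  pointer -30 -119.05493013641919 169.0
  pointer -32 -119.47572150839821 238.66666666666666
```

>>> {"fn": "apply_moves", "kwargs": {
  "angular": [
    [0,0,0],
    [0,0,0],
    [0,0,0],
    [0,0,0],
    [0,0,0],
    [0,0,0],
    [0,0,0],
    [0,0,0]
  ],
  "dp": [
    [0,-0.007,0],
    [0,0,0],
    [0,0,0],
    [0,0,0],
    [0,0,0],
    [0,0,0],
    [0,0,0],
    [0,0,0]
  ],
  "gripper": [-1,-1,-1,-1,-1,-1,-1,-1]
}}

```text
t: 15.65
tcp_pos: [0.4523, 0.3202, 0.082]
tool_rot: [179.8, -0.1, 13.0]
ft_force: [0.8, -6.8, 5.9]
grip_width: 0.0131
```

```bash
python3 look.py 5
```

```text
15.65 [0.4523 0.3202 0.082 ] [ 0.8 -6.8  5.9] 0.013149708042631566
```

View pics/l5.png

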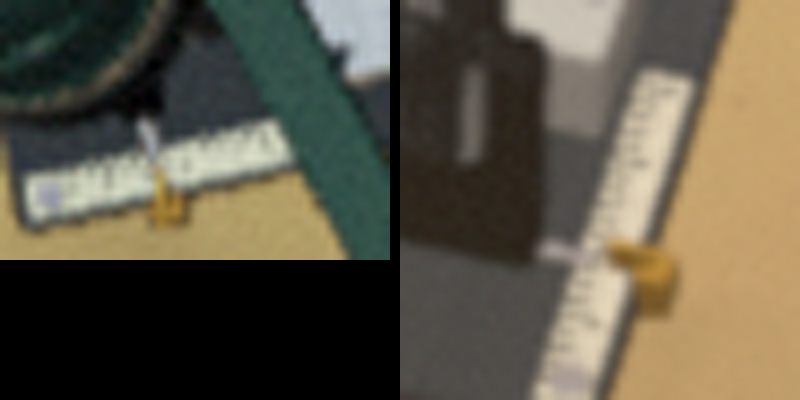

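The pointer is level with the fin tip in the top view, at about (157,165) and (160,172), and the index has not moved. I'll hand in while gripping.

```bash
python3 -c "
from rig import env
print(env.close_job())"
```

```text
the job is handed in; nothing more can be done
None
```

I put the setting block in its own holder, pulled the handle out to the brass index, and handed the job in at about 15.7 s with the handle still gripped. The hand-in reports no verdict.

- **Block:** It touched bottom at the height expected for the pocket floor. After release, the corners of its top matched where a seated block should appear in the side view, within about 1 mm. I didn't check it again after moving to the handle.
- **Handle:** The fingers closed to about 13 mm on the 14 mm slab, and the wrist reads about 7 N of spring pull. At the last numeric check the pointer was at clamp x about -119.0 mm and the index at about -119.5 to -120 mm. I then pulled another 0.7 mm, and the last picture shows them level. The brass index had not moved.
- **Disagreements:**
    - The side view put the index tip anywhere from -111 to -119 mm, depending on the fin height I assumed, so I relied on the top view.
    - One correction above the pocket was wrong because the picture was taken before the arm had settled. I undid it before lowering the block.
- **Not checked:** I saw no sign of contact with the spare block, wax or marker, but I didn't measure them again.

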